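# Raise the ring tray on the cam lift and hold it

## Task

Get the finished rings ready for inspection under the microscope: pick up the small ring tray by its bail handle, keep it upright, set it flat inside the rim of the round lift table and let go of it. Then turn the spring-loaded cam lever up to its highest lift, where the lever stands straight up, and hold it there: finish while still holding the lever, since it springs back if released. Leave the brush, jar, vise and pliers where they are.

Things in the scene. Friction and masses are not known exactly. Their poses are not given: they have to be found in the camera images.
- tray: Loose round aluminium tray, about 0.22 kg, foot 70 mm across, rim 76 mm across and 14 mm high, with three small gold-coloured rings fixed upright on a cork disc inside (up to 30 mm high). A steel bail handle arches over it along the tray's x axis: two uprights at x = -31 and +31 mm carry a straight grip bar 66 mm long, 8 mm wide (y) and 10 mm high, whose middle is 60 mm above the foot. Origin: centre of the underside; z up.
- tray_handle (a point): Middle of the grip bar of the tray's bail handle, 60 mm above the tray's underside; axes as the tray's.
- lift: Cam lift fixed to the bench: dark steel base plate 150 x 130 x 12 mm (x, y, z), two grey cheeks and two guide posts, a brass eccentric disc between them, and the round aluminium lift table riding on the disc. Origin: centre of the underside of the base; z up. The lever is on its -y side: the horizontal cam shaft runs along the lift's y axis at x = 0, 55 mm above the bench.
- table_seat (a point): Centre of the flat seat of the round lift table (inside diameter 94 mm, surrounded by a rim 5 mm high and 5 mm thick, 104 mm across outside). Above the lift's origin by 85 mm with the lever at rest, 99 mm at the highest lift.
- cam (a joint): Angle of the cam lever, rad. 0: at rest against its stop, lever level and pointing to the lift's -x side. It grows as the knob goes up and over towards the lift's +x side (positive turn about the lift's +y axis); the stop at the far side is 2.4. The table is lifted by 14 mm x sin(angle): highest at 1.57 (lever straight up), sinking again beyond. A spring always pulls it back to 0: about 0.15 N m at rest, 0.54 N m straight up (about 6 N at the knob).
- table_slide (a joint): Height of the lift table above its rest height, m; 0.014 is the highest lift.
- lever_pivot (a point): Point on the cam shaft's axis in the plane the lever swings in: 105 mm to the lift's -y side of its centre, 55 mm above the bench. Fixed; axes as the lift's.
- lever: The cam lever: a steel bar 10 mm in diameter with an aluminium knob at its end. The origin lies on the shaft's axis, in the middle of the lift (not at the lever); its y axis is along the shaft, -x points along the lever to the knob side.
- knob (a point): Centre of the aluminium lever knob: a cylinder 26 mm in diameter and 30 mm long whose axis is parallel to the shaft (the lift's y), 95 mm from lever_pivot. Its flat ends can be pinched from above along the lift's y, and it turns between the fingers as the lever swings.
- brush: Bystander: bench brush, 190 mm long, lying on the bench on the robot's side.
- jar: Bystander: small amber jar with a metal lid, 48 mm wide, 55 mm high; origin at its underside.
- ball_vise: Bystander: round dark steel engraver's vise, 72 mm wide, 52 mm high; origin at its underside.
- pliers: Bystander: pliers with red grips, about 155 mm long, lying flat.

How it is judged:
On the way, in this order (a step that is already met when the one before it is completed fails the run):
1. the tray is lifted off the bench, held by its bail handle (height (world z) of tray above 0.03 m and distance between the grasp point and tray_handle below 0.035 m and contact force between the fingers and tray above 0.5 N), for 0.2 s.
2. the tray sits flat inside the rim of the lift table, let go, with the lever still down (horizontal distance between tray and table_seat below 0.014 m and z of tray in the frame of table_seat between -0.003 and 0.003 m and angle between tray's own z axis and vertical below 0.06 rad and contact force between each of the fingers, the arm and tray below 0.1 N and value of joint cam below 0.3 rad), for 0.2 s.
3. the lever is at the highest lift, held by the robot, with the tray on the table (horizontal distance between tray and table_seat below 0.014 m and z of tray in the frame of table_seat between -0.003 and 0.003 m and angle between tray's own z axis and vertical below 0.06 rad and contact force between each of the fingers, the arm and tray below 0.1 N and value of joint cam between 1.4 and 1.74 rad and contact force between the fingers and lever above 0.5 N), for 0.3 s.
At the end, for the whole second after the job is handed in: The fingers hold the cam lever still within 0.17 rad of straight up (joint 1.40 to 1.74), pressing over 0.5 N; the table is raised over 13.2 mm; the tray stands flat inside its rim (centre within 14 mm, height within 3 mm, tilt under 0.06 rad), untouched by the robot (all of step 3 and velocity of joint cam between -0.1 and 0.1 rad/s and value of joint table_slide above 0.0132 m); the arm keeps its last pose, push and grip.
It fails at once if the tray is tipped by more than 0.5 rad (angle between tray's own z axis and vertical above 0.5 rad).
It fails at once if a bystander is moved by more than 20 mm (distance of any of brush, jar, ball_vise, pliers from where it was at the start of the episode above 0.02 m).
It also fails if it takes over 54 s, if anything falls off the work surface, if the arm or the gripper's body presses on something with over 40 N, if the wrist force passes 120 N, or if a joint passes its speed limit or range.

## Robot

A 6-joint arm with a two-finger parallel gripper is mounted at the origin on the work surface. World frame = base frame: x ahead of the robot, y to its left, z up, the work surface at z = 0. Lengths are in m, angles in rad, forces in N, time in s.
With the tool pointing down it reaches from about 0.35 to 0.975 m from the base axis. Payload 4.9 kg.
Tool frame: the origin (TCP) lies at the very end of the fingers, on their centre line; the grasp point (between the pads) lies 19 mm behind it; z points along the fingers, y is the line along which they close (so a half turn about z gives the same grasp; the last joint's range is limited). The gripper opens to 85 mm and grips with 20 to 120 N. Pads are 22 mm wide; open, the fingers measure 114 mm over their backs; the gripper's body (76 mm by 85 mm) begins 54 mm behind the grasp point. The pads swing forward as they close: fully open they stand 13 mm farther back than shut.
Start: joints at [1.229, 0.053, 1.613, -0, 1.476, -0.119], TCP at [0.138, 0.61, 0.231] pointing down, gripper open.
Joint ranges: [-3.01, 3.01], [-1.01, 2.22], [0.06, 2.58], [-1.02, 4.17], [0.09, 2.62], [-3.14, 3.14]. Speed limits (rad/s): [2.57, 2.57, 3.14, 3.14, 3.14, 3.14].

## Interface

Orientations are given as a unit quaternion [x, y, z, w].
In Python, from plant import status, cams, order gives the robot as it stands.
- The arm moves only by the tool step_arm, never from a script. Its arguments are lists of equal length, an entry for each row: "travel": the shift along the tool's x, y, z in mm, a list of three; "rotation": the turn, a rotation vector about the tool's x, y, z in degrees, a list of three; "gripper": the finger opening in mm, from 0 to 85.4. In form: {"travel": [[tx, ty, tz], ...], "rotation": [[ax, ay, az], ...], "gripper": [gripper, ...]}. A call has exactly 8 rows; each row is the pose to reach, as a shift and turn from the pose commanded when the call began, along the tool's axes at that moment; what a row does not reach only later rows make up. A row lasts 1/12 s, in which the tool goes at most 41.7 mm and 7.16 degrees, less where a joint would pass 70% of its speed; a pose out of reach is approached as far as the arm can. A call with a gripper value outside its range is refused whole. The fingers move at their own pace and stop on an object; the grip force is fixed at half the most. Time passes only in rows, so rows that repeat a pose let the fingers close, or fill a call up. It gives the time, the measured TCP pose, the force, the opening and the grip force at its end, in the units of the state.
- status.state(): the state, without advancing time (a new reading comes with each control period).
- cams.camera(name): name is "scene" or "top" or "wrist"; returns the picture (420x560x3 uint8, red, green, blue); there is no depth.
- cams.camera_info(name): a dict with "mtx" (3x3 intrinsics, pixels), "R" (3x3) and "t" (3): a world point X has camera coordinates R X + t. Camera axes: x right, y down, z forward; pixel columns grow to the right and rows downward; lengths in m; the calibration is good to about 2 mm. The wrist camera is an equidistant fisheye: a pixel r from the principal point sees the ray r / f radians off the axis. A picture is of the moment at which its call begins: read the wrist's pose just before it. camera_info takes no time and is no camera call; for the wrist camera it gives the pose at the moment of the call.
- order.job_done(): hands the job in; it is judged then, once.
The state is a dict: "time": time; "joint_pos": joint angles; "joint_velocities": joint speeds; "effort": joint torques, N m; "eef_pos": TCP position; "tcp_rot": TCP orientation; "force": force on the tool from outside, world axes, zero at the start; "ft_torque": the same for the moment, N m; "grip_width": finger opening in m; "grip_force": force on a finger pad.
Only numpy, scipy, OpenCV 4.12 (cv2) and the standard library are available. Lean on these libraries where they do the work, as an engineer would, in place of code of your own. Each camera call takes 0.05 s, during which the arm holds its last target. There are 200 camera calls.

## Working session

There is one attempt and no reset: what is moved stays moved. The work goes in short steps, Python scripts to look and compute and a tool call to move; the robot and the scene stay as the last step left them, time stands still between calls to the robot, and variables do not carry over. Pictures are saved under pics/ and viewed, at most 10 in all, crops included, and the job is handed in when it is done.

Besides the shell and the picture viewer there is one more tool, called after "Request:" in YAML: its name, and indented under it one key for each argument. step_arm: Moves the arm, as the interface text tells. Its arguments: {"type":"object","properties":{"travel":{"type":"array"},"rotation":{"type":"array"},"gripper":{"type":"array"}},"required":["travel","rotation","gripper"]}

```bash
mkdir -p pics; python3 - <<'E'
from plant import status,cams
import cv2,numpy as np
s=status.state();print(s)
for n in("scene","top"):
    cv2.imwrite(f"pics/{n}0.png",cams.camera(n)[:,:,::-1]);i=cams.camera_info(n);print(n,i)
E
```

```text
{'time': 0.0, 'joint_pos': array([ 1.22902883e+00,  5.33938299e-02,  1.61429827e+00, -4.30706563e-07,
        1.47601453e+00, -1.18999660e-01]), 'joint_velocities': array([-0.000835  ,  0.0009206 ,  0.00161005,  0.00207668,  0.00267951,
       -0.00061765]), 'effort': array([ 8.49857752e-04, -3.93644035e+01, -3.70194519e+01,  4.43093541e-05,
        6.60609832e-03,  3.93789108e-06]), 'eef_pos': array([0.13786831, 0.60895911, 0.23003756]), 'tcp_rot': array([ 1.11153666e-01,  9.93802669e-01, -1.02910917e-03, -2.41155320e-04]), 'force': array([ 0.03322746, -0.52822031,  0.04127562]), 'ft_torque': array([ 0.01731694, -0.01564015, -0.00062794]), 'grip_force': 0.0, 'grip_width': 0.08537436464118159}
scene {'mtx': array([[504.08629069,   0.        , 274.05691687],
       [  0.        , 504.08629069, 206.98850265],
       [  0.        ,   0.        ,   1.        ]]), 'R': array([[ 0.43000641,  0.90261408, -0.01955305],
       [ 0.59045461, -0.29754506, -0.75022017],
       [-0.68297719,  0.31105429, -0.66089892]]), 't': array([-0.17052756, -0.2609971 ,  1.85982819])}
top {'mtx': array([[466.63823813,   0.        , 274.92868844],
       [  0.        , 466.63823813, 209.36816324],
       [  0.        ,   0.        ,   1.        ]]), 'R': array([[ 0.02163282, -0.99970218,  0.01129465],
       [-0.9808695 , -0.02340868, -0.19325385],
       [ 0.19346069, -0.00689795, -0.98108378]]), 't': array([-0.07304037,  0.55310092,  1.23968608])}
```

View pics/scene0.png

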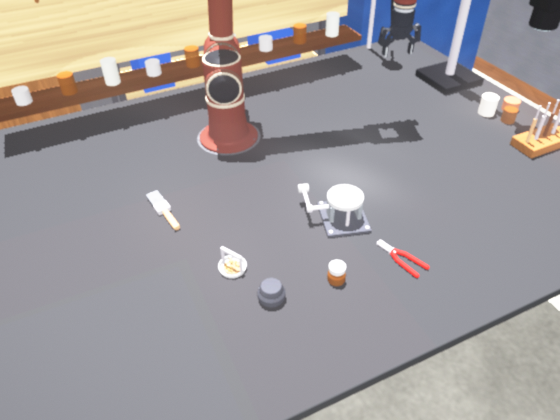

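View pics/top0.png

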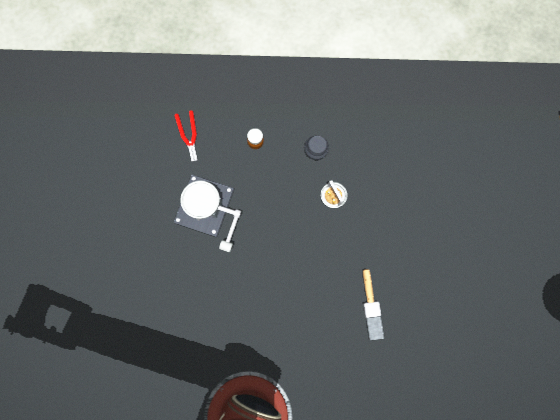

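The scene and top views both show the tray (top 334,195; scene 232,265), the lift (table at top 200,200), the knob (226,246) and the pivot end (238,212). The vise and jar are beyond them, and the brush is near the robot. I'll zoom in once on these.

```bash
python3 - <<'E'
import cv2,numpy as np
t=cv2.imread("pics/top0.png");s=cv2.imread("pics/scene0.png")
c=lambda im,x,y,w,h,k:cv2.resize(im[y:y+h,x:x+w],None,fx=k,fy=k,interpolation=cv2.INTER_CUBIC)
a=np.hstack([c(t,165,165,80,60+40,5)[:300*1+200],c(t,304,165,66,100,5)[:500]])
b=np.zeros((0,))
cv2.imwrite("pics/topz.png",a[:, :800])
a=np.hstack([c(s,290,170,90,75,5),c(s,210,235,60,75,5)])
cv2.imwrite("pics/scenez.png",a)
E
```

```text
(no output)
```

View pics/topz.png

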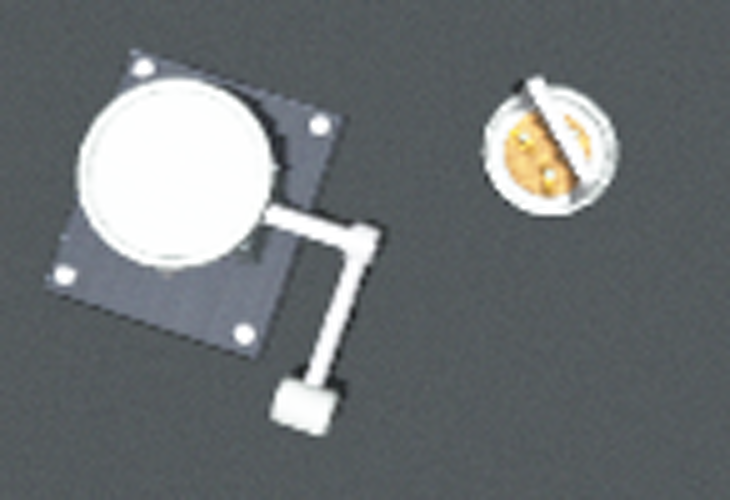

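View pics/scenez.png

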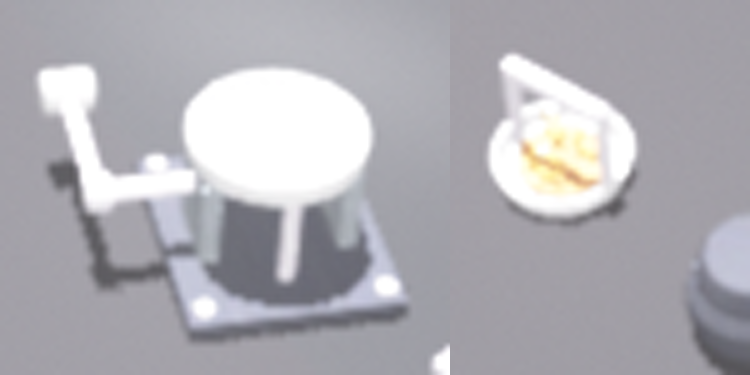

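The top zoom shows the table rim centre at (199.6,199.2), the knob near (226,246) and the bar running from (330.5,181) to (342,203). The scene zoom gives matching points. I'll fit both poses to these.

```bash
cat > h.py <<'E'
import numpy as np
from scipy.optimize import least_squares
from scipy.spatial.transform import Rotation as Ro
from plant import status,cams
def proj(i,X):
    c=i["R"]@X+i["t"]; p=i["mtx"]@c; return p[:2]/p[2]
def place(p,q):
    c,s=np.cos(p[2]),np.sin(p[2]); return np.array([p[0]+c*q[0]-s*q[1],p[1]+s*q[0]+c*q[1],q[2]])
E
python3 - <<'E'
from h import *
T,S=cams.camera_info("top"),cams.camera_info("scene")
f=lambda ox,oy,x,y:np.array([ox+(x+.5)/5-.5,oy+(y+.5)/5-.5])
tl=lambda x,y:f(165,165,x,y); tt=lambda x,y:f(304,165,x-400,y)
sl=lambda x,y:f(290,170,x,y); st=lambda x,y:f(210,235,x-450,y)
L=[(T,tl(175,173),(0,0,.089)),(T,tl(305,405),(-.095,-.105,.057)),(T,tl(362,240),(0,-.105,.057)),
(S,sl(279,130),(0,0,.09)),(S,sl(68,90),(-.095,-.105,.055)),
(T,tl(135,50),(.075,.065,.012)),(T,tl(343,118),(.075,-.065,.012)),(T,tl(257,357),(-.075,-.065,.012)),(T,tl(46,290),(-.075,.065,.012)),
(S,sl(407,310),(.075,.065,.012)),(S,sl(190,332),(.075,-.065,.012))]
K=[(T,tt(551,150),(0,0,.013)),(T,tt(535,83),(.033,0,.064)),(T,tt(588,188),(-.033,0,.064)),
(S,st(512,62),(-.033,0,.064)),(S,st(608,113),(.033,0,.064)),(S,st(563,157),(0,0,.013))]
for n,D,y0 in(("lift",L,-.3),("tray",K,.4)):
    fun=lambda p:np.concatenate([proj(i,place(p,q))-m for i,m,q in D])
    r=least_squares(fun,[.55,0,y0],loss="soft_l1");print(n,r.x,np.round(r.fun.reshape(-1,2),1).tolist())
    p=r.x
    if n=="lift":print("knob",place(p,(-.095,-.105,.055)))
E
```

```text
lift [ 0.57205713  0.14429671 -0.2970193 ] [[-0.1, -0.4], [-0.0, -0.0], [0.0, 0.4], [-0.7, -0.3], [-0.7, 0.5], [-0.4, -0.9], [0.4, -0.8], [0.1, 0.3], [-0.9, -0.6], [0.2, -1.6], [-0.4, -0.7]]
knob [0.4504864  0.07169811 0.055     ]
tray [ 0.60971041 -0.22745797  0.47998245] [[-0.8, 0.2], [-0.6, -0.9], [-0.2, -1.1], [-0.9, -0.3], [-1.1, 0.2], [-0.2, -1.0]]
```

```bash
cat >> h.py <<'E'
def goal(x,y,z,yawy):
    """shift (mm) & turn (deg) in tool axes to a tool-down pose with tool y at yawy (rad)"""
    s=status.state(); R=Ro.from_quat(s["tcp_rot"])
    G=Ro.from_matrix(np.column_stack([[np.sin(yawy),-np.cos(yawy),0],[np.cos(yawy),np.sin(yawy),0],[0,0,-1]])) 
    G=Ro.from_matrix(np.column_stack([np.cross(G.as_matrix()[:,1],[0,0,-1]),G.as_matrix()[:,1],[0,0,-1]]))
    d=R.inv().apply(np.array([x,y,z])-s["eef_pos"])*1e3
    print("t",round(s["time"],2),"pos",s["eef_pos"].round(4),"F",s["force"].round(1),"w",round(s["grip_width"],4),"gf",round(s["grip_force"],1),"->",d.round(1),np.degrees((R.inv()*G).as_rotvec()).round(1))
E
python3 -c "
from h import *
goal(.61,-.227,.18,.48-np.pi/2)"
```

```text
Traceback (most recent call last):
  File "h.py", line 12, in goal
    G=Ro.from_matrix(np.column_stack([[np.sin(yawy),-np.cos(yawy),0],[np.cos(yawy),np.sin(yawy),0],[0,0,-1]]))
  File "scipy/spatial/transform/_rotation.pyx", line 1143, in scipy.spatial.transform._rotation.Rotation.from_matrix
ValueError: Non-positive determinant (left-handed or null coordinate frame) in rotation matrix 0: [[-0.88699492  0.46177918  0.        ]
 [-0.46177918 -0.88699492  0.        ]
 [ 0.          0.         -1.        ]].
```

```bash
python3 - <<'E'
s=open('h.py').read().split("\n")
s=[l for l in s if "G=Ro.from_matrix(np.column_stack([[np.sin" not in l]
s=["    yy=np.array([np.cos(yawy),np.sin(yawy),0]); zz=[0,0,-1]; G=Ro.from_matrix(np.column_stack([np.cross(yy,zz),yy,zz]))" if "G=Ro" in l else l for l in s]
open('h.py','w').write("\n".join(s))
E
python3 -c "
from h import *
goal(.61,-.227,.18,.48-np.pi/2)"
```

```text
t 0.1 pos [0.1379 0.609  0.2302] F [-0.5 -1.   0.3] w 0.0853 gf 0.0 -> [-645.2 -710.9   51.4] [-1.000e-01  1.000e-01  1.397e+02]
```

Request:
step_arm:
  travel:
    - [-27,-30,0]
    - [-54,-59,0]
    - [-81,-89,0]
    - [-108,-119,0]
    - [-135,-148,0]
    - [-162,-178,0]
    - [-188,-207,0]
    - [-215,-237,0]
  rotation:
    - [0,0,6]
    - [0,0,12]
    - [0,0,18]
    - [0,0,24]
    - [0,0,30]
    - [0,0,36]
    - [0,0,42]
    - [0,0,48]
  gripper: [85,85,85,85,85,85,85,85]

```text
time: 0.77
eef_pos: [0.2956, 0.3291, 0.2309]
tcp_rot: [0.508, 0.862, -0.0, -0.0]
force: [0.3, 1.0, -0.3]
grip_width: 0.085
grip_force: 0.0
```

```bash
python3 -c "
from h import *
goal(.61,-.227,.18,.48-np.pi/2)"
```

```text
t 0.77 pos [0.2956 0.3291 0.2309] F [ 0.3  1.  -0.3] w 0.085 gf 0.0 -> [-638.8    5.6   50.9] [-0.   0.  91.5]
```

Request:
step_arm:
  travel:
    - [-40,0,0]
    - [-80,1,0]
    - [-120,1,0]
    - [-160,2,0]
    - [-200,2,0]
    - [-240,2,0]
    - [-280,3,0]
    - [-320,3,0]
  rotation:
    - [0,0,6]
    - [0,0,12]
    - [0,0,18]
    - [0,0,24]
    - [0,0,30]
    - [0,0,36]
    - [0,0,42]
    - [0,0,48]
  gripper: [85,85,85,85,85,85,85,85]

```text
time: 1.43
eef_pos: [0.4547, 0.0511, 0.231]
tcp_rot: [0.815, 0.58, 0.0, -0.0]
force: [1.7, 1.2, -1.0]
grip_width: 0.0851
grip_force: 0.0
```

```bash
python3 -c "
from h import *
goal(.61,-.227,.18,.48-np.pi/2)"
```

```text
t 1.43 pos [0.4547 0.0511 0.231 ] F [ 1.7  1.2 -1. ] w 0.0851 gf 0.0 -> [-212.   237.7   51. ] [-0.  -0.  43.4]
```

Request:
step_arm:
  travel:
    - [-28,31,0]
    - [-56,63,10]
    - [-84,95,20]
    - [-113,127,30]
    - [-141,158,40]
    - [-170,190,51]
    - [-200,224,51]
    - [-212,237.7,51]
  rotation:
    - [0,0,6]
    - [0,0,12]
    - [0,0,18]
    - [0,0,24]
    - [0,0,30]
    - [0,0,36]
    - [0,0,42]
    - [0,0,43.4]
  gripper: [85,85,85,85,85,85,85,85]

```text
time: 2.1
eef_pos: [0.6111, -0.2265, 0.1779]
tcp_rot: [0.971, 0.238, -0.001, -0.001]
force: [0.7, -0.1, 0.9]
grip_width: 0.0851
grip_force: 0.0
```

```bash
python3 -c "
from h import *
import cv2
goal(.61,-.227,.041,.48-np.pi/2)
i=cams.camera_info('wrist');print(i)
cv2.imwrite('pics/w1.png',cams.camera('wrist')[:,:,::-1])
goal(.61,-.227,.041,.48-np.pi/2)
c=i['R']
def fe(X):
    c=i['R']@X+i['t'];th=np.arctan2(np.hypot(*c[:2]),c[2]);u=c[:2]/np.hypot(*c[:2]);return np.array([i['mtx'][0,2],i['mtx'][1,2]])+i['mtx'][0,0]*th*u
for q in((0,0,.065),(.033,0,.065),(-.033,0,.065),(0,0,.014)):print(q,fe(place((.61,-.227,.48),q)))
"
```

```text
t 2.1 pos [ 0.6111 -0.2265  0.1779] F [ 0.7 -0.1  0.9] w 0.0851 gf 0.0 -> [ -0.9   0.2 137. ] [-0.1  0.1  0. ]
{'mtx': array([[325.1922621 ,   0.        , 282.24199512],
       [  0.        , 325.1922621 , 209.46708552],
       [  0.        ,   0.        ,   1.        ]]), 'R': array([[ 0.46188575, -0.88693772, -0.00174358],
       [-0.83771199, -0.43689487,  0.32766064],
       [-0.29137634, -0.14988116, -0.94479387]]), 't': array([-0.48296701,  0.3868695 ,  0.47517148])}
t 2.15 pos [ 0.613  -0.2311  0.1782] F [-2.3 -1.9  1.1] w 0.0846 gf 0.0 -> [ -0.5  -5.3 137.1] [ 0.1  0.1 -0.1]
(0, 0, 0.065) [282.24781404 205.05781042]
(0.033, 0, 0.065) [282.25299822 166.02232967]
(-0.033, 0, 0.065) [282.24296577 241.22600431]
(0, 0, 0.014) [282.33767134 188.67717564]
```

View pics/w1.png

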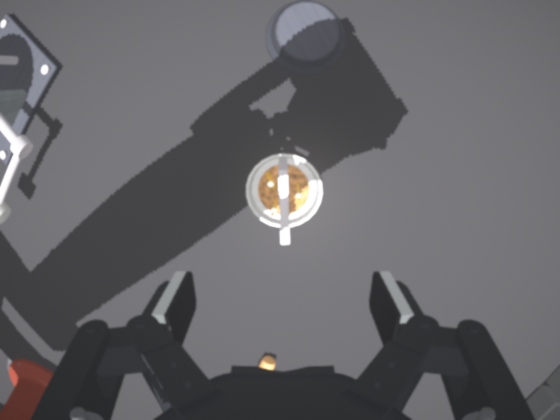

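The wrist view shows the tray centred below. The bar runs along column 284 from row 157 to 243, against a predicted 282 and 166–241, so it is off by about 1 mm. I'll descend and grip.

Request:
step_arm:
  travel:
    - [0,1,20]
    - [0,1,45]
    - [0,1,75]
    - [0,1,105]
    - [0,1,125]
    - [0,1,137]
    - [0,1,137]
    - [0,1,137]
  rotation:
    - [0,0,0]
    - [0,0,0]
    - [0,0,0]
    - [0,0,0]
    - [0,0,0]
    - [0,0,0]
    - [0,0,0]
    - [0,0,0]
  gripper: [60,45,40,40,40,40,40,40]

```text
time: 2.82
eef_pos: [0.6115, -0.2248, 0.0431]
tcp_rot: [0.971, 0.241, -0.0, -0.0]
force: [0.2, -0.3, 0.8]
grip_width: 0.0398
grip_force: 0.0
```

Request:
step_arm:
  travel:
    - [0,0,0]
    - [0,0,0]
    - [0,0,0]
    - [0,0,0]
    - [0,0,0]
    - [0,0,0]
    - [0,0,0]
    - [0,0,0]
  rotation:
    - [0,0,0]
    - [0,0,0]
    - [0,0,0]
    - [0,0,0]
    - [0,0,0]
    - [0,0,0]
    - [0,0,0]
    - [0,0,0]
  gripper: [30,20,12,6,3,0,0,0]

```text
time: 3.48
eef_pos: [0.6128, -0.2258, 0.0451]
tcp_rot: [0.971, 0.24, 0.001, 0.001]
force: [0.9, -1.6, 6.2]
grip_width: 0.0064
grip_force: 59.0
```

Request:
step_arm:
  travel:
    - [0,0,-5]
    - [0,0,-12]
    - [0,0,-25]
    - [0,0,-40]
    - [0,0,-60]
    - [0,0,-80]
    - [0,0,-100]
    - [0,0,-110]
  rotation:
    - [0,0,0]
    - [0,0,0]
    - [0,0,0]
    - [0,0,0]
    - [0,0,0]
    - [0,0,0]
    - [0,0,0]
    - [0,0,0]
  gripper: [0,0,0,0,0,0,0,0]

```text
time: 4.15
eef_pos: [0.6131, -0.2255, 0.1579]
tcp_rot: [0.971, 0.241, 0.002, 0.002]
force: [0.6, -0.6, -2.5]
grip_width: 0.0064
grip_force: 58.5
```

```bash
python3 -c "
from h import *
import cv2
goal(.572,.144,.16,.48-np.pi/2)
a=cams.camera('wrist')[:,:,::-1];s=cams.camera('scene')[:,:,::-1]
cv2.imwrite('pics/lift1.png',np.hstack([a[100:,140:440],cv2.resize(s[190:297,190:310],None,fx=3,fy=3)[:320]]))
i=cams.camera_info('wrist')
goal(.572,.144,.16,.48-np.pi/2)
print(i['R'].tolist(),i['t'])
"
```

```text
t 4.15 pos [ 0.6131 -0.2255  0.1579] F [ 0.6 -0.6 -2.5] w 0.0064 gf 58.5 -> [ 136.3 -345.9   -3.1] [ 0.2 -0.2  0.3]
t 4.25 pos [ 0.6133 -0.2257  0.1573] F [ 0.  -1.  -2.4] w 0.0067 gf 58.5 -> [ 136.1 -346.2   -3.9] [ 0.3 -0.2  0.3]
[[0.4666222820446437, -0.8844395749430345, 0.005503105853580962], [-0.8380855919354363, -0.44016100890170023, 0.32228997321181], [-0.2826237542912499, -0.1549997565069835, -0.9466249991380417]] [-0.48681824  0.3962068   0.45022109]
```

View pics/lift1.png

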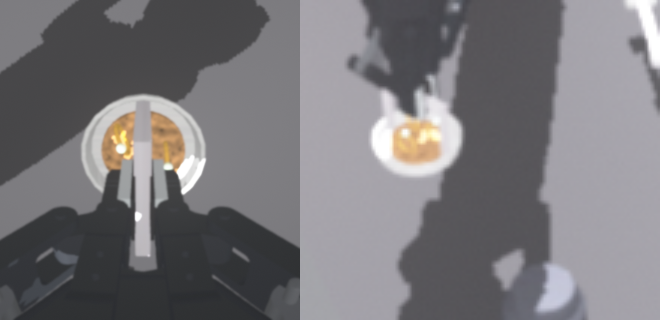

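The wrist view shows the tray hanging level in the pads. The bar's far end is at about (283,200), the near end at about (283,356), and the rim's top edge is at row 195. I'll work out the tray's offset from the TCP.

```bash
python3 -c "
from h import *
R=np.array([[0.4666222820446437, -0.8844395749430345, 0.005503105853580962], [-0.8380855919354363, -0.44016100890170023, 0.32228997321181], [-0.2826237542912499, -0.1549997565069835, -0.9466249991380417]]);t=np.array([-0.48681824,0.3962068,0.45022109])
def fe(X):
    c=R@X+t;th=np.arctan2(np.hypot(*c[:2]),c[2]);u=c[:2]/np.hypot(*c[:2]);return (np.array([282.24,209.47])+325.19*th*u).round(1)
for d in(-.01,-.005,0,.005,.01):
    P=lambda x,y,z:fe(place((.6133,-.2257,.48),(d+x,y,0))+[0,0,.157-.0445+z])
    print(d,P(.033,0,.065),P(-.033,0,.065),P(.038,0,.014),P(0,.038,.014),P(0,-.038,.014))
"
```

```text
-0.01 [282.4 249.8] [281.7 361.3] [281.9 202. ] [219.6 261.1] [343.5 261.4]
-0.005 [282.5 238.9] [281.8 354.7] [282.  193.5] [219.  253.9] [344.2 254.2]
0 [282.6 227.8] [281.8 347.8] [282.  184.8] [218.4 246.4] [344.9 246.8]
0.005 [282.6 216.4] [281.8 340.7] [282.1 176.1] [217.8 238.8] [345.5 239.2]
0.01 [282.7 204.6] [281.9 333.3] [282.1 167.2] [217.2 231.1] [346.2 231.5]
```

```bash
python3 -c "
from h import *
goal(.5773,.1424,.165,-1.868)"
```

```text
t 4.25 pos [ 0.6133 -0.2257  0.1573] F [ 0.  -1.  -2.4] w 0.0067 gf 58.5 -> [ 140.1 -342.3   -8.9] [ 0.2 -0.3 44.9]
```

Request:
step_arm:
  travel:
    - [4,-8,-2]
    - [12,-28,-5]
    - [22,-52,-8]
    - [33,-80,-9]
    - [44,-108,-9]
    - [55,-136,-9]
    - [66,-162,-9]
    - [76,-186,-9]
  rotation:
    - [0,0,2]
    - [0,0,5]
    - [0,0,9]
    - [0,0,13]
    - [0,0,17]
    - [0,0,20]
    - [0,0,23]
    - [0,0,26]
  gripper: [0,0,0,0,0,0,0,0]

```text
time: 4.92
eef_pos: [0.5906, -0.0232, 0.1606]
tcp_rot: [1.0, 0.015, -0.001, -0.0]
force: [-0.3, 0.6, -2.9]
grip_width: 0.0062
grip_force: 58.6
```

```bash
python3 -c "
from h import *
goal(.5773,.1424,.165,-1.868)"
```

```text
t 4.92 pos [ 0.5906 -0.0232  0.1606] F [-0.3  0.6 -2.9] w 0.0062 gf 58.6 -> [  -8.4 -165.9   -4.3] [-0.   0.2 18.7]
```

Request:
step_arm:
  travel:
    - [-1,-24,-1]
    - [-2,-50,-2]
    - [-4,-78,-4]
    - [-6,-106,-4]
    - [-7,-132,-4]
    - [-8,-152,-4]
    - [-8.4,-163,-4]
    - [-8.4,-166,-4]
  rotation:
    - [0,0,3]
    - [0,0,6]
    - [0,0,9]
    - [0,0,12]
    - [0,0,15]
    - [0,0,17]
    - [0,0,18.5]
    - [0,0,18.7]
  gripper: [0,0,0,0,0,0,0,0]

```text
time: 5.58
eef_pos: [0.5769, 0.1425, 0.1646]
tcp_rot: [0.989, -0.146, -0.001, 0.0]
force: [-0.4, 0.4, -3.0]
grip_width: 0.0064
grip_force: 58.6
```

```bash
python3 -c "
from h import *
import cv2
cams.camera('top');cams.camera('top')
goal(.5773,.1424,.132,-1.868)
i=cams.camera_info('wrist')
a=cams.camera('wrist')[:,:,::-1];s=cams.camera('scene')[:,:,::-1];T=cams.camera('top')[:,:,::-1]
b=cv2.resize(s[140:245,280:400],None,fx=3,fy=3)[:315]
cv2.imwrite('pics/place1.png',np.hstack([a[60:375,100:460],b]))
def fe(X):
    c=i['R']@X+i['t'];th=np.arctan2(np.hypot(*c[:2]),c[2]);u=c[:2]/np.hypot(*c[:2]);return (np.array([282.24,209.47])+325.19*th*u).round(1)-[100,60]
p=(.572,.1443,-.297)
for a in range(0,360,45):
    print(a,fe(place(p,(.052*np.cos(np.radians(a)),.052*np.sin(np.radians(a)),.09))))
"
```

```text
t 5.68 pos [0.5775 0.1409 0.165 ] F [ 0.3  0.  -3.8] w 0.0066 gf 58.6 -> [-0.6 -1.4 33. ] [0.1 0.1 0.3]
0 [179.3  97.5]
45 [126.5 119.3]
90 [108.8 168. ]
135 [131.9 211.7]
180 [179.2 228.8]
225 [226.5 212.1]
270 [249.7 168.5]
315 [232.1 119.6]
```

View pics/place1.png

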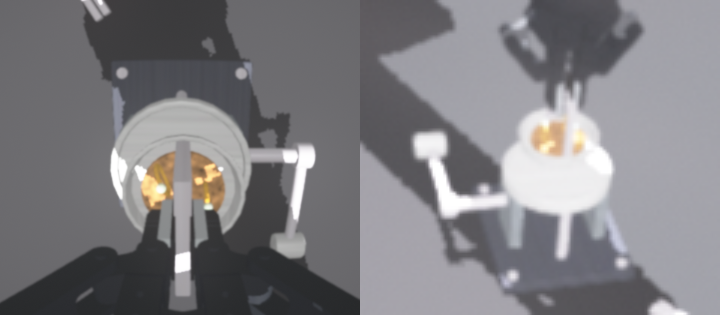

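The table rim appears at columns 111–250 with its top at row 98. The prediction was 109–250 and 97.5, so the alignment is good and I'll lower the tray.

Request:
step_arm:
  travel:
    - [-0.6,1,4]
    - [-0.6,1,10]
    - [-0.6,1,16]
    - [-0.6,1,22]
    - [-0.6,1,27]
    - [-0.6,1,31]
    - [-0.6,1,33]
    - [-0.6,1,34]
  rotation:
    - [0,0,0]
    - [0,0,0]
    - [0,0,0]
    - [0,0,0]
    - [0,0,0]
    - [0,0,0]
    - [0,0,0]
    - [0,0,0]
  gripper: [0,0,0,0,0,0,0,0]

```text
time: 6.5
eef_pos: [0.5771, 0.1399, 0.1316]
tcp_rot: [0.989, -0.147, -0.0, 0.0]
force: [-1.1, -0.2, -3.6]
grip_width: 0.0067
grip_force: 58.6
```

Request:
step_arm:
  travel:
    - [0,-1,1]
    - [0,-2,1]
    - [0,-2,1.5]
    - [0,-2,2]
    - [0,-2,2.5]
    - [0,-2,3]
    - [0,-2,3]
    - [0,-2,3]
  rotation:
    - [0,0,0]
    - [0,0,0]
    - [0,0,0]
    - [0,0,0]
    - [0,0,0]
    - [0,0,0]
    - [0,0,0]
    - [0,0,0]
  gripper: [0,0,0,0,0,0,0,0]

```text
time: 7.17
eef_pos: [0.5783, 0.1417, 0.1301]
tcp_rot: [0.989, -0.147, 0.0, 0.0]
force: [-1.6, -1.4, 1.9]
grip_width: 0.0068
grip_force: 59.1
```

Contact is made, with the force rising by about 5 N. I'll release and retreat upward.

Request:
step_arm:
  travel:
    - [0,0,0]
    - [0,0,0]
    - [0,0,0]
    - [0,0,0]
    - [0,0,0]
    - [0,0,0]
    - [0,0,0]
    - [0,0,0]
  rotation:
    - [0,0,0]
    - [0,0,0]
    - [0,0,0]
    - [0,0,0]
    - [0,0,0]
    - [0,0,0]
    - [0,0,0]
    - [0,0,0]
  gripper: [9,13,18,24,30,36,42,42]

```text
time: 7.83
eef_pos: [0.578, 0.1418, 0.1293]
tcp_rot: [0.989, -0.147, 0.0, -0.0]
force: [-0.8, -0.1, 0.6]
grip_width: 0.0417
grip_force: 0.0
```

Request:
step_arm:
  travel:
    - [0,0,-3]
    - [0,0,-10]
    - [0,0,-25]
    - [0,0,-45]
    - [0,0,-70]
    - [0,0,-95]
    - [0,0,-115]
    - [0,0,-120]
  rotation:
    - [0,0,0]
    - [0,0,0]
    - [0,0,0]
    - [0,0,0]
    - [0,0,0]
    - [0,0,0]
    - [0,0,0]
    - [0,0,0]
  gripper: [42,42,50,60,60,60,60,60]

```text
time: 8.5
eef_pos: [0.5801, 0.142, 0.2551]
tcp_rot: [0.989, -0.147, 0.004, -0.001]
force: [0.9, -0.3, 1.3]
grip_width: 0.06
grip_force: 0.0
```

```bash
python3 -c "
from h import *
import cv2
p=(.572,.1443,-.297)
k=place(p,(-.095,-.105,0))
goal(k[0],k[1],.15,-1.868)
i=cams.camera_info('wrist')
a=cams.camera('wrist')[:,:,::-1];s=cams.camera('scene')[:,:,::-1]
b=cv2.resize(s[140:245,280:380],None,fx=4,fy=4)
cv2.imwrite('pics/placed.png',np.hstack([a[:,140:500],b]))
def fe(X):
    c=i['R']@X+i['t'];th=np.arctan2(np.hypot(*c[:2]),c[2]);u=c[:2]/np.hypot(*c[:2]);return (np.array([282.24,209.47])+325.19*th*u).round(1)-[140,0]
print('knobends',[fe(place(p,(-.095,y,.068))) for y in(-.12,-.09)],'hub',fe(place(p,(0,-.105,.06))))
print('rim',fe(place(p,(.052,0,.09))),fe(place(p,(0,.052,.09))),fe(place(p,(0,-.052,.09))))
print('tray rim',fe(place(p,(.038,0,.099))),fe(place(p,(0,.038,.099))),fe(place(p,(0,-.038,.099))))
"
```

```text
t 8.5 pos [0.5801 0.142  0.2551] F [ 0.9 -0.3  1.3] w 0.06 gf 0.0 -> [-104.5  105.3  103.9] [-0.2 -0.4  0.2]
knobends [array([242.5, 268.9]), array([218.5, 269.7])] hub [237.1 190.2]
rim [142.7 145. ] [ 90.5 197.2] [194.5 197.5]
tray rim [142.6 161. ] [103.3 199.8] [181.7 200. ]
```

View pics/placed.png

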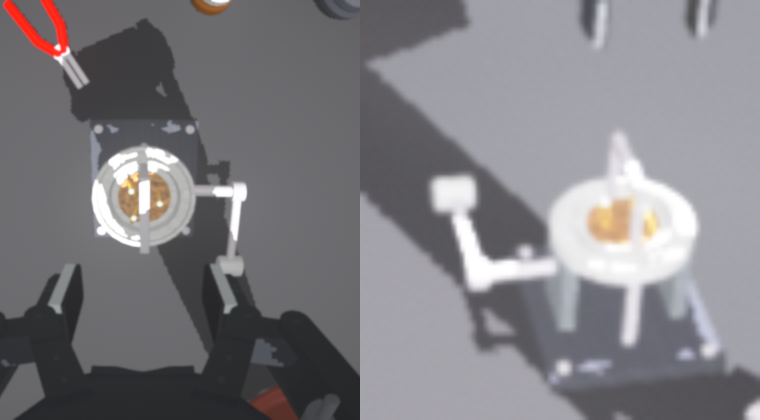

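The tray is seated concentric and level inside the rim. In this crop the knob is at about (231,265) against a predicted (230.5,269), a difference of 2–4 mm, so I'll move above it with a small correction.

Request:
step_arm:
  travel:
    - [-13,13,0]
    - [-30,31,8]
    - [-48,49,20]
    - [-66,67,40]
    - [-84,85,65]
    - [-96,98,88]
    - [-102,105,98]
    - [-102,105,100]
  rotation:
    - [0,0,0]
    - [0,0,0]
    - [0,0,0]
    - [0,0,0]
    - [0,0,0]
    - [0,0,0]
    - [0,0,0]
    - [0,0,0]
  gripper: [70,70,70,70,70,70,70,70]

```text
time: 9.27
eef_pos: [0.4454, 0.0703, 0.1438]
tcp_rot: [0.989, -0.147, -0.005, 0.001]
force: [0.7, 0.1, 0.6]
grip_width: 0.07
grip_force: 0.0
```

```bash
python3 -c "
from h import *
import cv2
p=(.572,.1443,-.297)
k=place(p,(-.095,-.105,0))
cams.camera('top')
goal(k[0],k[1],.036,-1.868)
i=cams.camera_info('wrist')
a=cams.camera('wrist')[:,:,::-1]
cv2.imwrite('pics/knob.png',a)
def fe(X):
    c=i['R']@X+i['t'];th=np.arctan2(np.hypot(*c[:2]),c[2]);u=c[:2]/np.hypot(*c[:2]);return (np.array([282.24,209.47])+325.19*th*u).round(1)
print('knobtop ends',[fe(place(p,(-.095+d,y,z))) for y in(-.12,-.09) for d,z in ((0,.068),(.013,.055),(-.013,.055))],'hub',fe(place(p,(0,-.105,.06))))
"
```

```text
t 9.32 pos [0.4473 0.0707 0.1457] F [-0.   0.6  0.1] w 0.0699 gf 0.0 -> [  3.3  -2.1 109.7] [0.1 0.3 0.1]
knobtop ends [array([299.5, 215.3]), array([298.9, 193. ]), array([298.3, 225.2]), array([258.1, 215.3]), array([258.9, 193. ]), array([259.7, 225.2])] hub [278.8  81.2]
```

View pics/knob.png

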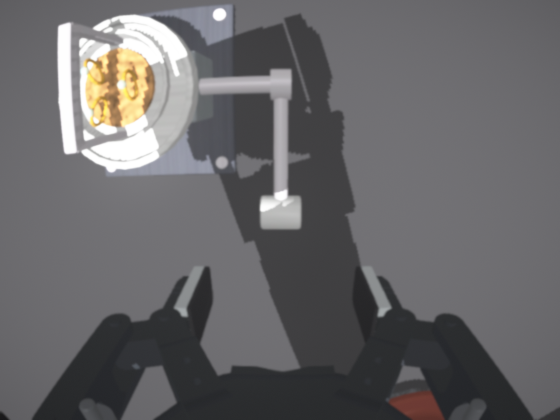

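The knob is at columns 260–301 and rows 196–229, within 3 px (2 mm) of the prediction. I'll go straight down and pinch it.

Request:
step_arm:
  travel:
    - [1,-1,12]
    - [1,-1,30]
    - [1,-1,52]
    - [1,-1,74]
    - [1,-1,92]
    - [1,-1,104]
    - [1,-1,109]
    - [1,-1,109]
  rotation:
    - [0,0,0]
    - [0,0,0]
    - [0,0,0]
    - [0,0,0]
    - [0,0,0]
    - [0,0,0]
    - [0,0,0]
    - [0,0,0]
  gripper: [70,70,70,70,70,70,70,70]

```text
time: 10.03
eef_pos: [0.451, 0.0719, 0.0391]
tcp_rot: [0.989, -0.146, -0.001, 0.0]
force: [0.6, 0.9, -0.3]
grip_width: 0.0699
grip_force: 0.0
```

Request:
step_arm:
  travel:
    - [0,0,0]
    - [0,0,0]
    - [0,0,0]
    - [0,0,0]
    - [0,0,0]
    - [0,0,0]
    - [0,0,0]
    - [0,0,0]
  rotation:
    - [0,0,0]
    - [0,0,0]
    - [0,0,0]
    - [0,0,0]
    - [0,0,0]
    - [0,0,0]
    - [0,0,0]
    - [0,0,0]
  gripper: [50,40,35,32,28,25,20,20]

```text
time: 10.7
eef_pos: [0.4518, 0.0708, 0.0415]
tcp_rot: [0.989, -0.147, 0.001, 0.001]
force: [-3.2, -5.6, 5.6]
grip_width: 0.0287
grip_force: 60.8
```

```bash
python3 -c "
from h import *
p=(.572,.1443,-.297)
k=place(p,(-.095,-.105,0))
goal(k[0],k[1],.036,-1.868)"
```

```text
t 10.7 pos [0.4518 0.0708 0.0415] F [-3.2 -5.6  5.6] w 0.0287 gf 60.8 -> [-1.6 -0.5  5.5] [ 0.1 -0.1  0.2]
```

Request:
step_arm:
  travel:
    - [0.2,0,-6.2]
    - [0.8,0,-12.4]
    - [1.8,0,-18.5]
    - [3.2,0,-24.6]
    - [5,0,-30.5]
    - [7.2,0,-36.4]
    - [9.8,0,-42]
    - [12.7,0,-47.5]
  rotation:
    - [0,0,0]
    - [0,0,0]
    - [0,0,0]
    - [0,0,0]
    - [0,0,0]
    - [0,0,0]
    - [0,0,0]
    - [0,0,0]
  gripper: [20,20,20,20,20,20,20,20]

```text
time: 11.37
eef_pos: [0.462, 0.0676, 0.0853]
tcp_rot: [0.989, -0.147, -0.001, 0.0]
force: [6.2, -2.2, -16.1]
grip_width: 0.0293
grip_force: 60.2
```

Request:
step_arm:
  travel:
    - [3.3,0,-5.3]
    - [6.9,0,-10.3]
    - [10.9,0,-15.1]
    - [15.1,0,-19.7]
    - [19.6,0,-23.9]
    - [24.5,0,-27.9]
    - [29.5,0,-31.5]
    - [34.8,0,-34.8]
  rotation:
    - [0,0,0]
    - [0,0,0]
    - [0,0,0]
    - [0,0,0]
    - [0,0,0]
    - [0,0,0]
    - [0,0,0]
    - [0,0,0]
  gripper: [20,20,20,20,20,20,20,20]

```text
time: 12.03
eef_pos: [0.4957, 0.0574, 0.1219]
tcp_rot: [0.989, -0.147, -0.002, 0.001]
force: [-4.3, -4.0, -15.7]
grip_width: 0.0283
grip_force: 60.3
```

```bash
python3 -c "
from h import *
p=(.572,.1443,-.297)
k=place(p,(0,-.105,0))
goal(k[0],k[1],.136,-1.868)"
```

```text
t 12.03 pos [0.4957 0.0574 0.1219] F [ -4.3  -4.  -15.7] w 0.0283 gf 60.3 -> [ 47.5  -0.3 -14.3] [0.1 0.2 0.2]
```

Request:
step_arm:
  travel:
    - [5.5,0,-2.9]
    - [11.1,0,-5.5]
    - [17,0,-7.7]
    - [22.9,0,-9.5]
    - [29,0,-10.9]
    - [35.1,0,-11.9]
    - [41.3,0,-12.5]
    - [47.5,0,-12.7]
  rotation:
    - [0,0,0]
    - [0,0,0]
    - [0,0,0]
    - [0,0,0]
    - [0,0,0]
    - [0,0,0]
    - [0,0,0]
    - [0,0,0]
  gripper: [20,20,20,20,20,20,20,20]

```text
time: 12.7
eef_pos: [0.5406, 0.0436, 0.1353]
tcp_rot: [0.989, -0.147, -0.003, 0.001]
force: [-10.5, -2.5, -7.6]
grip_width: 0.0281
grip_force: 59.6
```

Request:
step_arm:
  travel:
    - [0,0,0]
    - [0,0,0]
    - [0,0,0]
    - [0,0,0]
    - [0,0,0]
    - [0,0,0]
    - [0,0,0]
    - [0,0,0]
  rotation:
    - [0,0,0]
    - [0,0,0]
    - [0,0,0]
    - [0,0,0]
    - [0,0,0]
    - [0,0,0]
    - [0,0,0]
    - [0,0,0]
  gripper: [20,20,20,20,20,20,20,20]

```text
time: 13.37
eef_pos: [0.5405, 0.0436, 0.1353]
tcp_rot: [0.989, -0.147, -0.003, 0.001]
force: [-10.1, -2.7, -9.9]
grip_width: 0.0279
grip_force: 60.3
```

```bash
python3 -c "
from h import *
import cv2
p=(.572,.1443,-.297)
k=place(p,(0,-.105,0))
goal(k[0],k[1],.136,-1.868)
i=cams.camera_info('wrist')
a=cams.camera('wrist')[:,:,::-1];s=cams.camera('scene')[:,:,::-1]
b=cv2.resize(s[140:245,280:380],None,fx=4,fy=4)
cv2.imwrite('pics/up.png',np.hstack([a[:,0:390],b]))
S=cams.camera_info('scene')
for h in(0,.014):print(((proj(S,place(p,(0,0,.09+h)))-[280,140])*4+[390,0]).round(0))
print('knob',((proj(S,place(p,(0,-.105,.15)))-[280,140])*4+[390,0]).round(0),'hub',((proj(S,place(p,(0,-.105,.055)))-[280,140])*4+[390,0]).round(0))
"
```

```text
t 13.37 pos [0.5405 0.0436 0.1353] F [-10.1  -2.7  -9.9] w 0.0279 gf 60.3 -> [ 0.6 -0.5 -0.7] [0.1 0.3 0.2]
[649. 221.]
[650. 206.]
knob [508. 172.] hub [505. 274.]
```

View pics/up.png

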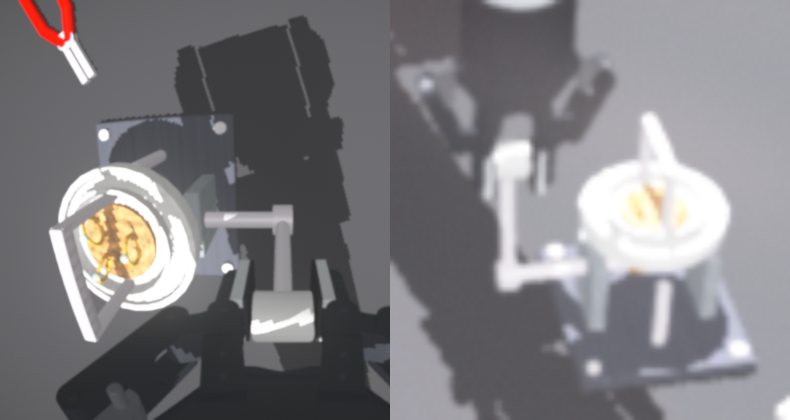

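The lever stands vertical with the hub at (511,274) and the knob at (513,158). The table is raised, the tray is seated flat and the fingers are clear of it. I'm handing in.

```bash
python3 -c "
from plant import order
print(order.job_done())"
```

```text
the job is handed in; nothing more can be done
None
```

The tray sits flat inside the lift table's rim, released, and the gripper is holding the lever straight up; I handed the job in at about 13.5 s, and no verdict came back.

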